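# Carry a wet painted tile to the drying rack on a lifter

## Task

The figures of the tile on the four painter's points are still wet: take the steel lifter by its handle, slide its blade under the tile between the points, lift the tile off and carry it, level and face up, to the drying rack that is empty. Lower it gently until it lies flat on both runners between the upright fences, draw the blade out from under it, and lay the lifter flat on the bench again. The gripper must not touch the wet tile, and the tile already drying on the other rack and the open paint tin stay as they are.

Things in the scene. Friction and masses are not known exactly. Their poses are not given: they have to be found in the camera images.
- wet_tile: Dark embossed tile with freshly painted raised figures, 76 (x) x 65 (y) x 7 mm with the figures (plate 4 mm), 60 g, on the stand's points. Origin: middle of its underside, z up out of the painted face. Its x lies along the stand's y, its 76 mm across the blade's path, and must lie across the runners in the rack too.
- stand: Painting stand, fixed: board 90 (x) x 94 (y) x 9 mm with four black cones (17 mm high, 17 wide at foot, 5 at tip) at x +-22, y +-32 mm. Origin: middle of its underside on the bench, z up. The tips, 26 mm above the bench, carry the tile: 17 mm free below it, about 50 mm between cones. The blade goes in along the stand's +x from its -x side, which looks to the robot's right front.
- rack_free: Empty drying rack, fixed: base 94 (x) x 104 (y) x 9 mm. Two dark wooden runners along x (-45 to +41 mm) at y +-30 to +-42, tops 26 mm above the bench; beside them metal fences to 34 mm, 84 mm apart inside; end stops to 34 mm at x +41. Between the runners a 60 mm slot, open at both ends, takes the blade, which leaves along -x. Origin: middle of the underside, z up. Tile's place: x 0, y 0.
- rack_used: A second rack of the same make and size, fixed, with a tile drying on it.
- dry_tile: Grey embossed tile, 76 x 59 x 7 mm, lying on the other rack; leave it there. Origin at the centre of its underside.
- lifter: Cranked dark steel lifter (spatula), 160 g, lying blade flat on the bench, handle raised. Origin: middle of the blade's underside, +x to the tip, z up. Blade x -50 to +50, 42 wide (y), 3 mm thick; neck rises at x -46 to -62 mm. Dark wooden handle along x, -67 to -155 mm, 20 wide, 24 high, its middle 52 mm above the blade's underside.
- lifter_grip (a point): Point in the middle of the handle's front half where to pinch it across its width from above: at x = -80, y = 0, z = 52 mm in the lifter's frame.
- ochre_tin: Open paint tin, 74 mm across, 65 mm high, standing on the bench at the right; leave it. Origin at the centre of its bottom.

How it is judged (in metres and radians):
On the way, in this order (a step that is already met when the one before it is completed fails the run):
1. the tile is lifted clear of the points on the lifter's blade (height (world z) of wet_tile above 0.04 m and contact force between wet_tile and lifter above 0.15 N and contact force between wet_tile and stand below 0.02 N and angle between wet_tile's own z axis and vertical below 0.3 rad), for 0.2 s.
2. the tile rests on the empty rack and the blade no longer touches it (contact force between wet_tile and rack_free above 0.15 N and contact force between wet_tile and lifter below 0.02 N and height (world z) of wet_tile below 0.029 m and angle between wet_tile's own z axis and vertical below 0.06 rad), for 0.2 s.
At the end, for the whole second after the job is handed in: The wet tile lies still, face up and flat (0.06 rad) on both runners of the empty rack, between the fences, middle within 15 mm along and 7 mm across of the rack's, underside within 2.5 mm of runner height; the lifter, out from under it, lies still with its blade flat on the bench (x of wet_tile in the frame of rack_free between -0.015 and 0.015 m and y of wet_tile in the frame of rack_free between -0.007 and 0.007 m and z of wet_tile in the frame of rack_free between 0.0235 and 0.0285 m and angle between wet_tile's own z axis and vertical below 0.06 rad and angle between the x axis of wet_tile and the y axis of rack_free, either way round below 0.2 rad and linear speed of each of wet_tile, lifter below 0.01 m/s and contact force between wet_tile and lifter below 0.02 N and height (world z) of lifter below 0.004 m and angle between lifter's own z axis and vertical below 0.08 rad); the robot touches nothing.
It fails at once if the gripper or arm touches the wet tile (contact force between wet_tile and the fingers above 0.2 N or contact force between wet_tile and the arm above 0.2 N).
It fails at once if the wet tile is tipped by more than 0.4 rad (angle between wet_tile's own z axis and vertical above 0.4 rad).
It fails at once if the wet tile is dropped or pressed hard onto the rack (over 12 N) (contact force between wet_tile and rack_free above 12 N).
It fails at once if the tile on the other rack is shifted by more than 10 mm (distance of dry_tile from where it was at the start of the episode above 0.01 m).
It fails at once if the paint tin is shifted by more than 20 mm or tipped (distance of ochre_tin from where it was at the start of the episode above 0.02 m or angle between ochre_tin's own z axis and vertical above 0.2 rad).
It also fails if it takes over 54 s, if anything falls off the work surface, if the arm or the gripper's body presses on something with over 40 N, if the wrist force passes 120 N, or if a joint passes its speed limit or range.

## Robot

A 7-joint arm with a two-finger parallel gripper is mounted at the origin on a cart in front of the work surface, level with it; the furniture and walls round the work are solid. World frame = base frame: x ahead of the robot, y to its left, z up, the work surface at z = 0. Lengths are in m, angles in degrees, forces in N, time in s.
With the tool pointing down it reaches from about 0.425 to 0.875 m from the base axis. Payload 4.7 kg.
Tool frame: the origin (TCP) lies at the very end of the fingers, on their centre line; the grasp point (between the pads) lies 19 mm behind it; z points along the fingers, y is the line along which they close (so a half turn about z gives the same grasp; the last joint's range is limited). The gripper opens to 87 mm and grips with 3 to 60 N. Pads are 19 mm wide; open, the fingers measure 117 mm over their backs; the gripper's body (75 mm by 190 mm) begins 51 mm behind the grasp point.
Start: joints at [71.969, 18.392, -4.016, 83.108, 1.295, 78.541, -3.26], TCP at [0.21, -0.615, 0.223] pointing down, gripper open.
Joint ranges: [-163.93, 163.93], [-17.29, 119.83], [-79.2, 71.16], [3.27, 140.29], [-89.18, 269.18], [5.43, 117.66], [-154.24, 154.24]. Speed limits (degrees/s): [147.25, 147.25, 180, 180, 180, 180, 180].

## Interface

Orientations are given as a 3x3 rotation matrix whose columns are the frame's x, y, z axes.
In Python, from plant import bot gives the robot as it stands. The module is installed in compiled form; this text tells all that it offers.
- The arm moves only by the tool step_arm, never from a script. Its argument "targets" is a list of rows, each an object of numbers: "tx", "ty", "tz": the shift along the world's x, y, z in units of 25 mm (1.0 is 25 mm); "rx", "ry", "rz": the turn, a rotation vector about the world's x, y, z in units of 5 degrees (1.0 is 5 degrees); "hand": the closure in counts, from 0 (fully open) to 255 (shut). In form: [{"tx": .., "ty": .., "tz": .., "rx": .., "ry": .., "rz": .., "hand": ..}, ...]. A call has 1 to 5 rows; each row shifts and turns the commanded pose from where the row before left it; what a row does not reach is not made up. A row lasts 1/10 s, in which the tool goes at most 50 mm and 8.59 degrees, less where a joint would pass 70% of its speed; a pose out of reach is approached as far as the arm can. A call is refused whole if a number of a shift passes 1 or a number of a turn 1, either way. A call with a gripper value outside its range is refused whole. The fingers move at their own pace and stop on an object; "squeeze" is the grip in N (left out, the last holds). Time passes only in rows, so rows that do not move let the fingers close. It gives the time, the measured TCP pose, the force, the opening and the grip force at its end, in the units of the state.
- bot.observe(): the state, without advancing time (a new reading comes with each control period).
- bot.capture(name): name is "side" or "top"; returns the picture (480x640x3 uint8, red, green, blue); there is no depth.
- bot.camera_info(name): a dict with "mtx" (3x3 intrinsics, pixels), "position" and "orientation" of the camera in the world. Camera axes: x right, y down, z forward; pixel columns grow to the right and rows downward; lengths in m; the calibration is good to about 2 mm. A picture is of the moment at which its call begins. camera_info takes no time and is no camera call.
- bot.hand_in(): hands the job in; it is judged then, once.
The state is a dict: "t": time; "qpos": joint angles; "joint_velocities": joint speeds; "effort": joint torques, N m; "tool_pos": TCP position; "eef_rot": TCP orientation; "ft_force": force on the tool from outside, world axes, zero at the start; "moment": the same for the moment, N m; "finger_gap": opening from 0.0 (shut) to 1.0 (fully open); "grasp_force": force on a finger pad.
Only numpy, scipy, OpenCV 4.12 (cv2) and the standard library are available. Lean on these libraries where they do the work, as an engineer would, in place of code of your own. Each camera call takes 0.05 s, during which the arm holds its last target. There are 200 camera calls.

## Working session

There is one attempt and no reset: what is moved stays moved. The work goes in short steps, Python scripts to look and compute and a tool call to move; the robot and the scene stay as the last step left them, time stands still between calls to the robot, and variables do not carry over. Pictures are saved under pics/ and viewed, at most 10 in all, crops included, and the job is handed in when it is done.

Besides the shell and the picture viewer there is one more tool, called after "Emit:" as name(argument=value, ...) on one line, values as JSON. step_arm: Moves the arm, as the interface text tells. Its arguments: {"type":"object","properties":{"targets":{"type":"array"},"squeeze":{"type":"number"}},"required":["targets"]}

```bash
mkdir -p pics; python3 - <<'E'
from plant import bot
import cv2
for n in("side","top"):
    cv2.imwrite(f"pics/{n}0.png",bot.capture(n)[:,:,::-1]); c=bot.camera_info(n); print(n,c)
o=bot.observe(); print(o)
E
```

```text
side {'mtx': array([[484.37989913,   0.        , 313.97367053],
       [  0.        , 484.37989913, 234.91329557],
       [  0.        ,   0.        ,   1.        ]]), 'position': array([0.20732486, 0.73453669, 0.72571605]), 'orientation': array([[-0.93847476, -0.21117774,  0.27325646],
       [-0.34494767,  0.53512557, -0.77113665],
       [ 0.01662038, -0.81795146, -0.57504711]])}
top {'mtx': array([[624.82128552,   0.        , 324.91479182],
       [  0.        , 624.82128552, 238.31996374],
       [  0.        ,   0.        ,   1.        ]]), 'position': array([ 0.22236561, -0.13364515,  1.37547711]), 'orientation': array([[ 0.00461513, -0.97254077,  0.23268683],
       [-0.99998634, -0.0050594 , -0.00131252],
       [ 0.00245374, -0.23267759, -0.97255083]])}
{'t': 0.1, 'qpos': array([71.96819061, 18.43634395, -4.01589721, 83.16823068,  1.29532435,
       78.53905081, -3.26185209]), 'joint_velocities': array([ 0.12129854, -0.17346635,  0.04429747, -0.20759671,  0.1035215 ,
        0.04082877,  0.07029314]), 'effort': array([-1.41527529e-03, -4.92570519e+01, -4.06736713e-01, -3.13398814e+01,
       -6.42099534e-02,  3.95196257e-02,  3.50332959e-05]), 'tool_pos': array([ 0.20969697, -0.61473087,  0.22155077]), 'eef_rot': array([[ 9.46424179e-01,  3.22925465e-01, -6.46276434e-04],
       [ 3.22926097e-01, -9.46422842e-01,  1.59366401e-03],
       [-9.70160886e-05, -1.71698168e-03, -9.99998521e-01]]), 'ft_force': array([ 0.02520089, -0.29172275,  0.25457408]), 'moment': array([-0.02068904,  0.01810302, -0.03105825]), 'grasp_force': 0.0, 'finger_gap': 1.0007695789475677}
```

View pics/top0.png

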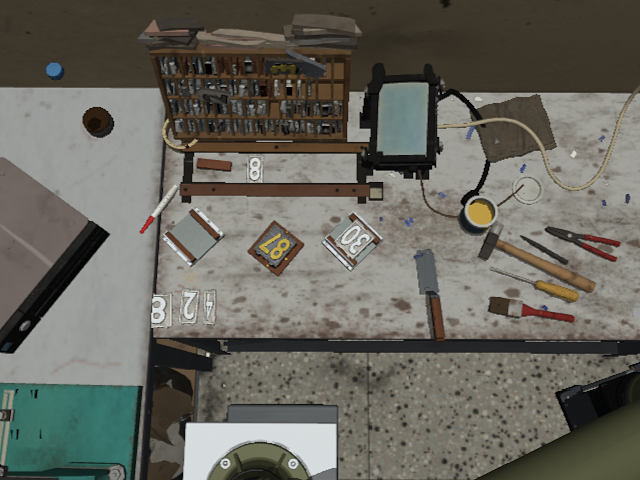

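View pics/side0.png

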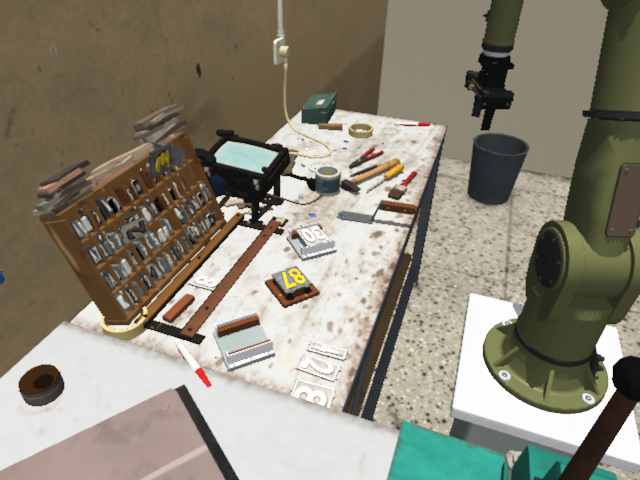

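The top picture shows the stand with the "87" tile at about (276,247), the empty rack at (194,237), the used rack at (352,241), the lifter's blade at (427,272) with its handle at (435,316), and the tin at (480,213). I'll enlarge these.

```bash
python3 - <<'E'
import cv2,numpy as np
im=cv2.imread("pics/top0.png")
s=5
f=lambda u0,v0,u1,v1,s:cv2.resize(im[v0:v1,u0:u1],None,fx=s,fy=s,interpolation=cv2.INTER_CUBIC)
A=f(155,200,315,280,5) # 800x400
B=f(400,240,460,345,5) # 300x525
C=np.zeros((600,800,3),np.uint8)
cv2.imwrite("pics/A.png",A)
cv2.imwrite("pics/B.png",B)
E
```

```text
(no output)
```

View pics/A.png

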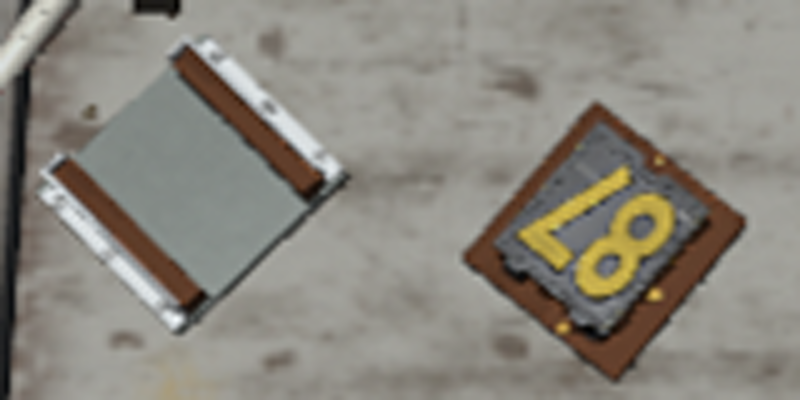

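View pics/B.png

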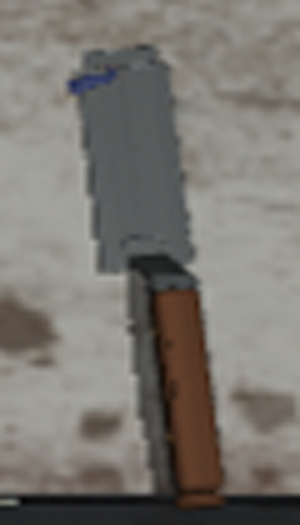

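```bash
cat > h.py <<'E'
import cv2,numpy as np
from scipy.optimize import least_squares
from plant import bot
C={n:bot.camera_info(n) for n in("side","top")}
def proj(n,P):
    c=C[n];p=(np.atleast_2d(P)-c["position"])@c["orientation"]@c["mtx"].T
    return p[:,:2]/p[:,2:]
def ray(n,uv,z):
    c=C[n];d=c["orientation"]@np.linalg.solve(c["mtx"],[*uv,1]);p=c["position"]
    return p+d*(z-p[2])/d[2]
def W(pose,P,z0=0):
    x,y,a=pose;P=np.atleast_2d(P).astype(float)/1000;c,s=np.cos(a),np.sin(a)
    return np.c_[x+c*P[:,0]-s*P[:,1],y+s*P[:,0]+c*P[:,1],P[:,2]+z0]
def fit(P,uv,x0,n="top"):
    r=least_squares(lambda q:(proj(n,W(q,P))-uv).ravel(),x0)
    return r.x,np.abs(r.fun).max()
def box(x0,x1,y0,y1,z):return [[x0,y0,z],[x1,y0,z],[x1,y1,z],[x0,y1,z]]
E
cat > fit.py <<'E'
from h import *
A=lambda l:np.array(l)/5+[155,200]
B=lambda l:np.array(l)/5+[400,240]
d=np.deg2rad
# stand: board top corners; image: bottom=(-x,+-y)
st,e=fit([[45,47,9],[45,-47,9],[-45,-47,9],[-45,47,9]],A([[465,258],[597,103],[746,220],[617,378]]),[.45,0,d(50)]);print("stand",st,np.rad2deg(st[2]),e)
ti,e=fit([[32.5,38,33],[32.5,-38,33],[-32.5,-38,33],[-32.5,38,33]],A([[497,248],[597,121],[710,213],[595,338]]),[.45,0,d(50)]);print("tile",ti,np.rad2deg(ti[2]),e)
# rack: outer corners at fence top
rk,e=fit([[47,52,34],[47,-52,34],[-47,-52,34],[-47,52,34]],A([[38,188],[190,40],[345,175],[180,330]]),[.45,.1,d(50)]);print("rack",rk,np.rad2deg(rk[2]),e)
lf,e=fit([[-50,21,3],[-50,-21,3],[-67,10,64],[-67,-10,64],[-155,-10,64],[-155,10,64]],B([[98,271],[192,262],[152,290],[198,288],[222,492],[178,495]]),[.4,-.3,0]);print("lifter",lf,np.rad2deg(lf[2]),e)
np.savez("p.npz",st=st,ti=ti,rk=rk,lf=lf)
D=[(st,box(-45,45,-47,47,9)),(ti,box(-32.5,32.5,-38,38,33)),(lf,box(-50,50,-21,21,3)),(lf,box(-155,-67,-10,10,64)),
 (rk,box(-47,47,-52,52,9)),(rk,box(-45,41,30,42,26)),(rk,box(-45,41,-42,-30,26)),(rk,box(41,47,-42,42,34))]
for n,(u0,v0,u1,v1),s in(("top",(155,200,315,280),5),("side",(200,210,330,380),3.5),("top",(400,240,460,345),2.6),("side",(330,190,430,235),3.4)):
    im=cv2.imread(f"pics/{n}0.png")
    o=cv2.resize(im[v0:v1,u0:u1],None,fx=s,fy=s,interpolation=cv2.INTER_CUBIC)
    for q,b in D:
        cv2.polylines(o,[np.round((proj(n,W(q,b))-[u0,v0]+.5)*s).astype(int)],True,(0,255,0) if b[0][2]!=34 else (0,0,255),1)
    cv2.imwrite(f"pics/o_{n}{u0}.png",o)
a=cv2.imread("pics/o_top155.png");b=cv2.imread("pics/o_side200.png")
c=cv2.imread("pics/o_top400.png");e=cv2.imread("pics/o_side330.png")
M=np.zeros((600,800,3),np.uint8)
a=cv2.resize(a,None,fx=.6,fy=.6);M[:a.shape[0],:a.shape[1]]=a
h=min(600-a.shape[0],c.shape[0]);M[a.shape[0]:a.shape[0]+h,:c.shape[1]]=c[:h]
M[a.shape[0]:a.shape[0]+e.shape[0],160:160+min(e.shape[1],320)]=e[:,:320]
b=b[:600];b=b[:, :320] if b.shape[1]<320 else cv2.resize(b,(320,int(b.shape[0]*320/b.shape[1])));M[:b.shape[0],480:480+b.shape[1]]=b
cv2.imwrite("pics/M.png",M)
E
python3 fit.py
```

```text
stand [ 0.52693745 -0.02659896  0.90372364] 51.77955039414713 0.8727861294376567
tile [ 0.52583351 -0.02553569  0.87840732] 50.329031892694665 1.9299372317497046
rack [0.5460775  0.15651666 0.82116933] 47.04953668874997 2.0488979311921867
lifter [ 0.47628519 -0.36228191  0.08719764] 4.99605658927258 0.7985282652880983
```

View pics/M.png

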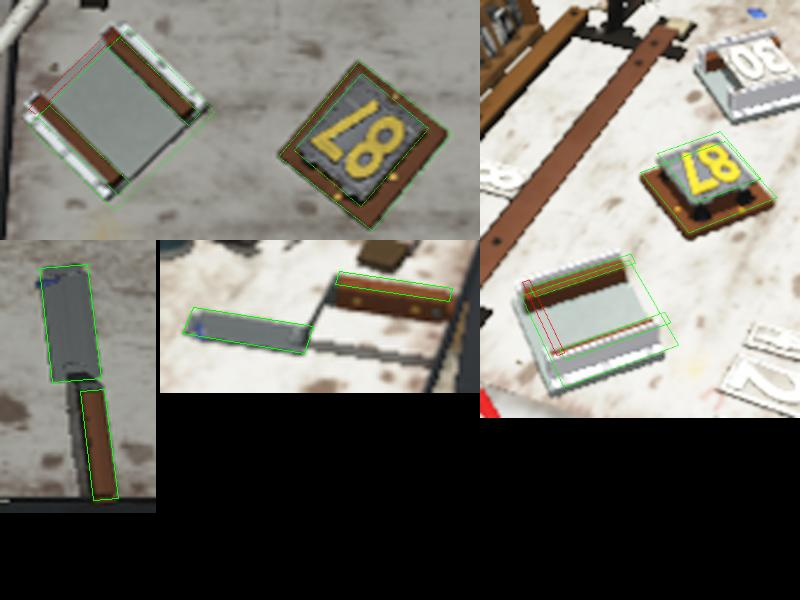

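The stand, tile and lifter overlays match in both views. The rack outline is off by about 10 mm, so I'll refit it on its runners and base and look closer at which end has the stops.

```bash
cat > r.py <<'E'
from h import *
A=lambda l:np.array(l)/5+[155,200]
P=[[-47,-52,9],[-47,52,9],[-45,-30,26],[-45,42,26]]
rk,e=fit(P,A([[349,180],[180,330],[305,197],[203,297]]),[.55,.15,.82]);print("rack",rk,np.rad2deg(rk[2]),e)
D=[box(-47,47,-52,52,9),box(-45,41,30,42,26),box(-45,41,-42,-30,26),box(41,47,-42,-30,34),box(41,47,30,42,34)]
M=np.zeros((600,800,3),np.uint8);k=0
for n,(u0,v0,u1,v1),s in(("top",(160,204,228,270),6),("side",(208,308,276,374),6)):
    im=cv2.imread(f"pics/{n}0.png")
    o=cv2.resize(im[v0:v1,u0:u1],None,fx=s,fy=s,interpolation=cv2.INTER_CUBIC)
    o=cv2.resize(im[v0:v1,u0:u1],(400,388),interpolation=cv2.INTER_CUBIC);s=400/68
    M[:212,k:k+400]=cv2.resize(o,None,fx=1,fy=1)[:212] if 0 else M[:212,k:k+400]
    p=o.copy()
    for b in D: cv2.polylines(p,[np.round((proj(n,W(rk,b))-[u0,v0]+.5)*s).astype(int)],True,(0,255,0) if b[0][2]!=34 else (0,0,255),1)
    M[:388,k:k+400]=p
    q=cv2.resize(o,(218,212));M[388:,k:k+218]=q;k+=400
cv2.imwrite("pics/R.png",M)
E
python3 r.py
```

```text
rack [0.55376175 0.15691708 0.77999488] 44.690414619888585 2.8595763787317026
```

View pics/R.png

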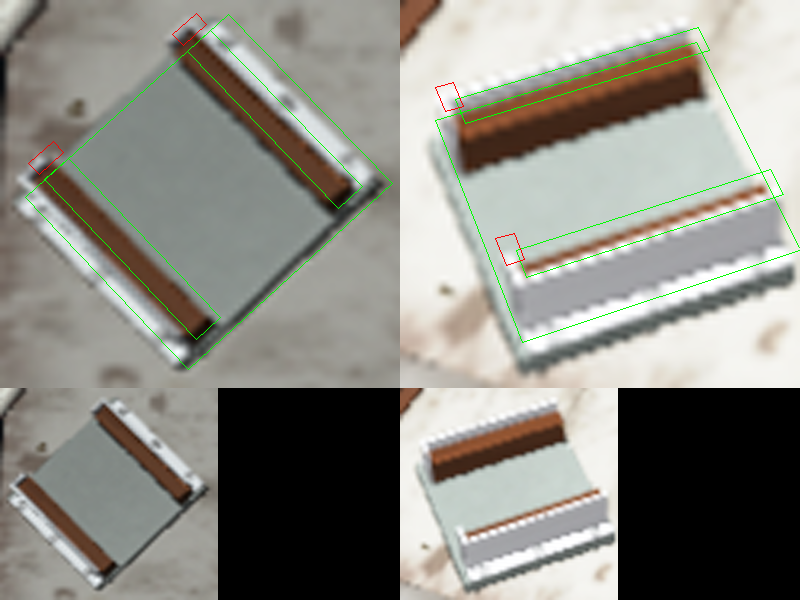

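The side view (right panel) shows the white end stops at the upper-left end, near panel (455,115) and (510,255). So the rack's -x end faces the robot's right front, as the stand's does. I'll now fit the rack jointly in both views.

```bash
sed -i 's#/5+\[155,200\]#/5+[154.6,199.6]#;s#/5+\[400,240\]#/5+[399.6,239.6]#' fit.py; python3 fit.py
cat > r2.py <<'E'
from h import *
s=400/68
T=lambda l:np.array(l)/s+[159.6,203.6]
S=lambda l:np.array(l)/s+[207.6,307.6]
obs=[("top",[[-47,-52,9],[-47,52,9],[-45,-30,26],[41,-30,26],[47,52,9]],T([[386,183],[187,366],[335,208],[177,66],[19,203]])),
("side",[[41,-30,26],[-45,-30,26],[47,52,9],[-47,52,9],[47,-52,9]],S([[60,138],[297,65],[125,356],[393,266],[32,147]]))]
r=least_squares(lambda q:np.concatenate([(proj(n,W(q,P))-uv).ravel() for n,P,uv in obs]),[.55,.16,.82],loss="soft_l1")
print(r.x,np.rad2deg(r.x[2]));q=r.x
for n,P,uv in obs: print(n,np.round(proj(n,W(q,P))-uv,1).tolist())
p=dict(np.load("p.npz"));p["rk"]=q;np.savez("p.npz",**p)
D=[box(-47,47,-52,52,9),box(-45,41,30,42,26),box(-45,41,-42,-30,26),box(41,47,-42,-30,34),box(41,47,30,42,34)]
M=np.zeros((388,800,3),np.uint8);k=0
for n,(u0,v0,u1,v1) in(("top",(160,204,228,270)),("side",(208,308,276,374))):
    o=cv2.resize(cv2.imread(f"pics/{n}0.png")[v0:v1,u0:u1],(400,388),interpolation=cv2.INTER_CUBIC)
    for b in D: cv2.polylines(o,[np.round((proj(n,W(q,b))-[u0,v0]+.5)*s).astype(int)],True,(0,255,0) if b[0][2]!=34 else (0,0,255),1)
    M[:,k:k+400]=o;k+=400
cv2.imwrite("pics/R2.png",M)
E
python3 r2.py
```

```text
stand [ 0.52785046 -0.02568216  0.90380435] 51.78417488320559 0.8688025880347823
tile [ 0.52673194 -0.02463385  0.87849723] 50.334183809118585 1.926832881743536
rack [0.54698108 0.15744836 0.82125895] 47.05467151821828 2.0395001104315895
lifter [ 0.47713132 -0.36142866  0.08753594] 5.015439811190389 0.8013033100264693
[0.55235226 0.16088598 0.80576155] 46.16673584798154
top [[-0.9, -0.4], [-0.9, 1.1], [-1.2, -0.1], [-0.8, -2.0], [-0.9, 0.2]]
side [[0.1, -0.6], [1.3, -1.5], [-0.1, -0.5], [1.6, -1.9], [-0.4, -2.5]]
```

View pics/R2.png

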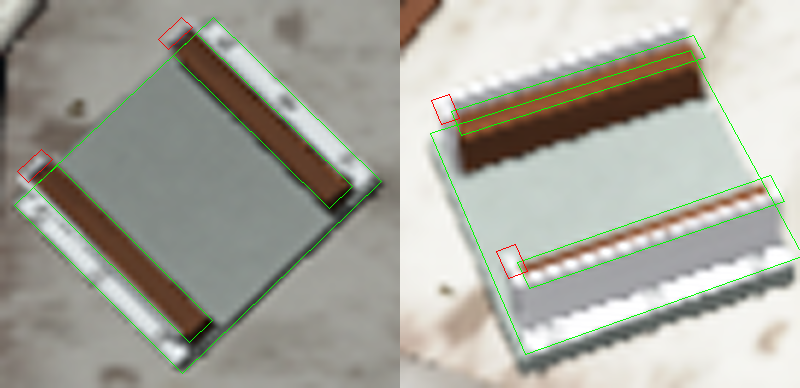

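The rack fits to about 2 mm: centre (0.552, 0.159), yaw 46°. The stand is at (0.528, -0.026) with yaw about 51°. The lifter is at (0.477, -0.361) with yaw 5°, which puts the grip at (0.397, -0.368). All of these are in reach and agree with the given sizes, so I'll move.

Emit:
step_arm(targets=[{"tx": 0.75, "ty": 0.98, "tz": -0.4, "rz": -0.28}, {"tx": 0.75, "ty": 0.98, "tz": -0.4, "rz": -0.28}, {"tx": 0.75, "ty": 0.98, "tz": -0.4, "rz": -0.28}, {"tx": 0.75, "ty": 0.98, "tz": -0.4, "rz": -0.28}, {"tx": 0.75, "ty": 0.98, "tz": -0.4, "rz": -0.28}])

```text
invalid input at $.targets[0]: expected keys tx, ty, tz, rx, ry, rz, hand
```

Emit:
step_arm(targets=[{"tx": 0.75, "ty": 0.98, "tz": -0.4, "rz": -0.28}, {"tx": 0.75, "ty": 0.98, "tz": -0.4, "rz": -0.28}, {"tx": 0.75, "ty": 0.98, "tz": -0.4, "rz": -0.28}, {"tx": 0.75, "ty": 0.98, "tz": -0.4, "rz": -0.28}, {"tz": 0}])

```text
invalid input at $.targets[0]: expected keys tx, ty, tz, rx, ry, rz, hand
```

Emit:
step_arm(targets=[{"tx": 0.75, "ty": 0.98, "tz": -0.4, "rx": 0, "ry": 0, "rz": -0.28, "hand": 0}, {"tx": 0.75, "ty": 0.98, "tz": -0.4, "rx": 0, "ry": 0, "rz": -0.28, "hand": 0}, {"tx": 0.75, "ty": 0.98, "tz": -0.4, "rx": 0, "ry": 0, "rz": -0.28, "hand": 0}, {"tx": 0.75, "ty": 0.98, "tz": -0.4, "rx": 0, "ry": 0, "rz": -0.28, "hand": 0}, {"tx": 0.75, "ty": 0.98, "tz": -0.4, "rx": 0, "ry": 0, "rz": -0.28, "hand": 0}])

```text
t: 0.6
tool_pos: [0.304, -0.4913, 0.1717]
eef_rot: [[0.979, 0.204, -0.001], [0.204, -0.979, 0.001], [-0.0, -0.001, -1.0]]
ft_force: [-0.1, -0.1, -0.4]
finger_gap: 0.999
grasp_force: 0.0
```

Emit:
step_arm(targets=[{"tx": 0.75, "ty": 0.98, "tz": -0.4, "rx": 0, "ry": 0, "rz": -0.28, "hand": 0}, {"tx": 0.75, "ty": 0.98, "tz": -0.4, "rx": 0, "ry": 0, "rz": -0.28, "hand": 0}, {"tx": 0.75, "ty": 0.98, "tz": -0.4, "rx": 0, "ry": 0, "rz": -0.28, "hand": 0}, {"tx": 0.75, "ty": 0.98, "tz": -0.4, "rx": 0, "ry": 0, "rz": -0.28, "hand": 0}, {"tx": 0.75, "ty": 0.98, "tz": -0.4, "rx": 0, "ry": 0, "rz": -0.28, "hand": 0}])

```text
t: 1.1
tool_pos: [0.3977, -0.3689, 0.1219]
eef_rot: [[0.997, 0.083, -0.0], [0.083, -0.997, 0.0], [-0.0, -0.0, -1.0]]
ft_force: [0.7, -0.0, 0.4]
finger_gap: 1.001
grasp_force: 0.0
```

Emit:
step_arm(targets=[{"tx": 0, "ty": 0, "tz": 0, "rx": 0, "ry": 0, "rz": 0, "hand": 0}, {"tx": 0, "ty": 0, "tz": 0, "rx": 0, "ry": 0, "rz": 0, "hand": 0}])

```text
t: 1.3
tool_pos: [0.3974, -0.3695, 0.1221]
eef_rot: [[0.996, 0.087, -0.001], [0.087, -0.996, 0.0], [-0.001, -0.0, -1.0]]
ft_force: [-1.3, -0.2, 0.1]
finger_gap: 1.0
grasp_force: 0.0
```

Emit:
step_arm(targets=[{"tx": 0, "ty": 0.04, "tz": -0.9, "rx": 0, "ry": 0, "rz": 0, "hand": 0}, {"tx": 0, "ty": 0, "tz": -0.9, "rx": 0, "ry": 0, "rz": 0, "hand": 0}, {"tx": 0, "ty": 0, "tz": -0.9, "rx": 0, "ry": 0, "rz": 0, "hand": 0}, {"tx": 0, "ty": 0, "tz": -0.86, "rx": 0, "ry": 0, "rz": 0, "hand": 0}, {"tx": 0, "ty": 0, "tz": 0, "rx": 0, "ry": 0, "rz": 0, "hand": 0}])

```text
t: 1.8
tool_pos: [0.3943, -0.369, 0.0309]
eef_rot: [[0.997, 0.082, -0.005], [0.082, -0.997, 0.003], [-0.004, -0.004, -1.0]]
ft_force: [-1.0, -0.0, -0.6]
finger_gap: 1.002
grasp_force: 0.0
```

Emit:
step_arm(targets=[{"tx": 0, "ty": 0, "tz": 0, "rx": 0, "ry": 0, "rz": 0, "hand": 255}, {"tx": 0, "ty": 0, "tz": 0, "rx": 0, "ry": 0, "rz": 0, "hand": 255}, {"tx": 0, "ty": 0, "tz": 0, "rx": 0, "ry": 0, "rz": 0, "hand": 255}, {"tx": 0, "ty": 0, "tz": 0, "rx": 0, "ry": 0, "rz": 0, "hand": 255}, {"tx": 0, "ty": 0, "tz": 0, "rx": 0, "ry": 0, "rz": 0, "hand": 255}], squeeze=50)

```text
t: 2.3
tool_pos: [0.3977, -0.3695, 0.0342]
eef_rot: [[0.996, 0.084, 0.001], [0.084, -0.996, -0.001], [0.001, 0.001, -1.0]]
ft_force: [-0.1, 0.6, 0.5]
finger_gap: 0.63
grasp_force: 0.0
```

Emit:
step_arm(targets=[{"tx": 0, "ty": 0, "tz": 0, "rx": 0, "ry": 0, "rz": 0, "hand": 255}, {"tx": 0, "ty": 0, "tz": 0, "rx": 0, "ry": 0, "rz": 0, "hand": 255}, {"tx": 0, "ty": 0, "tz": 0, "rx": 0, "ry": 0, "rz": 0, "hand": 255}, {"tx": 0, "ty": 0, "tz": 0, "rx": 0, "ry": 0, "rz": 0, "hand": 255}, {"tx": 0, "ty": 0, "tz": 0, "rx": 0, "ry": 0, "rz": 0, "hand": 255}], squeeze=50)

```text
t: 2.8
tool_pos: [0.3973, -0.3691, 0.0335]
eef_rot: [[0.996, 0.084, -0.0], [0.084, -0.996, 0.0], [-0.0, -0.0, -1.0]]
ft_force: [-0.5, 0.4, -0.3]
finger_gap: 0.225
grasp_force: 49.8
```

Emit:
step_arm(targets=[{"tx": 0, "ty": 0, "tz": 0.5, "rx": 0, "ry": 0, "rz": 0, "hand": 255}, {"tx": 0, "ty": 0, "tz": 0.7, "rx": 0, "ry": 0, "rz": 0, "hand": 255}, {"tx": 0, "ty": 0, "tz": 0.7, "rx": 0, "ry": 0, "rz": 0, "hand": 255}, {"tx": 0.04, "ty": 0.76, "tz": 0, "rx": 0, "ry": 0, "rz": 0.93, "hand": 255}, {"tx": 0.04, "ty": 0.76, "tz": 0, "rx": 0, "ry": 0, "rz": 0.93, "hand": 255}])

```text
t: 3.3
tool_pos: [0.3997, -0.3316, 0.0825]
eef_rot: [[0.969, 0.246, 0.001], [0.246, -0.969, -0.001], [0.001, 0.002, -1.0]]
ft_force: [0.4, 1.0, -1.5]
finger_gap: 0.228
grasp_force: 49.8
```

Emit:
step_arm(targets=[{"tx": 0.04, "ty": 0.76, "tz": 0, "rx": 0, "ry": 0, "rz": 0.93, "hand": 255}, {"tx": 0.04, "ty": 0.76, "tz": 0, "rx": 0, "ry": 0, "rz": 0.93, "hand": 255}, {"tx": 0.04, "ty": 0.76, "tz": 0, "rx": 0, "ry": 0, "rz": 0.93, "hand": 255}, {"tx": 0.04, "ty": 0.76, "tz": 0, "rx": 0, "ry": 0, "rz": 0.93, "hand": 255}, {"tx": 0.04, "ty": 0.76, "tz": 0, "rx": 0, "ry": 0, "rz": 0.93, "hand": 255}])

```text
t: 3.8
tool_pos: [0.4044, -0.2355, 0.0818]
eef_rot: [[0.792, 0.61, 0.0], [0.61, -0.792, -0.001], [-0.0, 0.001, -1.0]]
ft_force: [-0.4, -0.0, -1.3]
finger_gap: 0.23
grasp_force: 49.8
```

Emit:
step_arm(targets=[{"tx": 0.04, "ty": 0.76, "tz": 0, "rx": 0, "ry": 0, "rz": 0.93, "hand": 255}, {"tx": 0.04, "ty": 0.76, "tz": 0, "rx": 0, "ry": 0, "rz": 0.93, "hand": 255}, {"tx": 0.04, "ty": 0.76, "tz": 0, "rx": 0, "ry": 0, "rz": 0.93, "hand": 255}, {"tx": 0, "ty": 0, "tz": 0, "rx": 0, "ry": 0, "rz": 0, "hand": 255}, {"tx": 0, "ty": 0, "tz": 0, "rx": 0, "ry": 0, "rz": 0, "hand": 255}])

```text
t: 4.3
tool_pos: [0.4075, -0.1797, 0.0817]
eef_rot: [[0.625, 0.78, 0.001], [0.78, -0.625, -0.001], [-0.001, 0.001, -1.0]]
ft_force: [-0.1, -0.3, -0.7]
finger_gap: 0.227
grasp_force: 49.8
```

```bash
python3 - <<'E'
from plant import bot
import cv2,numpy as np
a=bot.capture("top")[:,:,::-1];b=bot.capture("side")[:,:,::-1]
cv2.imwrite("pics/top1.png",a);cv2.imwrite("pics/side1.png",b)
M=np.zeros((600,800,3),np.uint8)
M[:300]=cv2.resize(a[210:300,235:475],(800,300),interpolation=cv2.INTER_CUBIC)
M[300:]=cv2.resize(b[190:310,200:520],(800,300),interpolation=cv2.INTER_CUBIC)
cv2.imwrite("pics/M1.png",M)
o=bot.observe();print(o["tool_pos"],np.rad2deg(np.arctan2(o["eef_rot"][1,0],o["eef_rot"][0,0])),o["eef_rot"][2],o["ft_force"],o["moment"])
E
```

```text
[ 0.40737837 -0.1803591   0.08144511] 51.21028015267556 [-3.59019652e-04  8.76891883e-04 -9.99999551e-01] [-0.044753   -0.17106185 -0.99356479] [-0.11775866  0.01870549 -0.01533141]
```

View pics/M1.png

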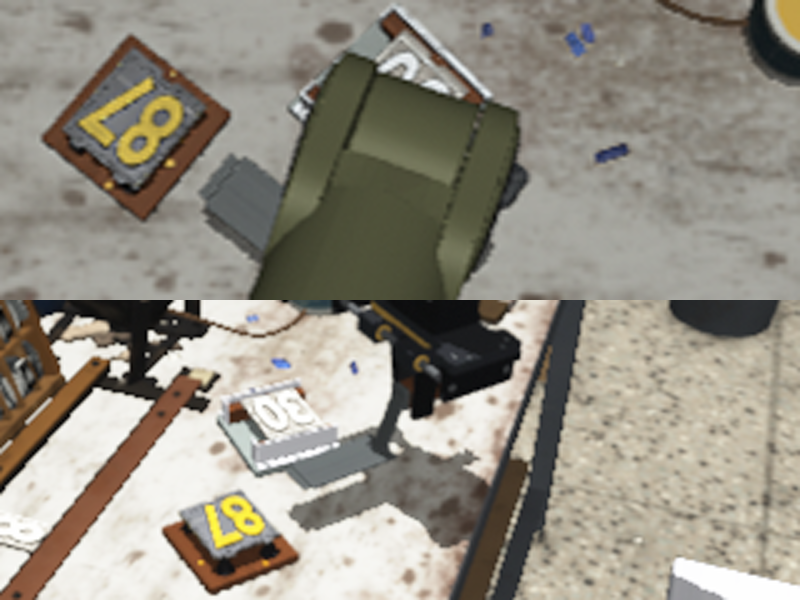

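The blade is in hand and level, with its tip corners at about top (304,256) and (295,267). Next I'll compare it with the stand axis.

```bash
python3 - <<'E'
from h import *
p=np.load("p.npz")
st=p["st"]
f=lambda u,v:np.array([235+(u+.5)/(800/240)-.5,210+(v+.5)/(300/90)-.5])
L=lambda q,w:np.array([[np.cos(q[2]),np.sin(q[2])],[-np.sin(q[2]),np.cos(q[2])]])@(w[:2]-q[:2])*1000
pts=[ray("top",f(*c),.051) for c in((234,154),(201,191),(265,250),(283,190))]
for w in pts: print(w, "stand frame mm",L(st,w), "tool", L([.4074,-.1804,np.deg2rad(51.2)],w))
print(L(st,np.array([.4074,-.1804])),L(st,p["ti"]),"tile now",np.rad2deg([st[2],p["ti"][2]]))
# refit stand in new picture
c=[f(43,137),f(130,36),f(230,117),f(146,220)]
print(fit([[45,47,9],[45,-47,9],[-45,-47,9],[-45,47,9]],np.array(c),st))
b=[[45,47,9],[45,-47,9],[-45,-47,9],[-45,47,9]]
S=lambda u,v:np.array([200+(u+.5)/2.5-.5,190+(v-300+.5)/2.5-.5])
print("side resid",proj("side",W(st,b))-[S(162,533),S(213,487)if 0 else S(215,480),S(300,552),S(212,592)])
E
```

```text
[ 0.50000509 -0.09217508  0.051     ] stand frame mm [-69.46841703 -19.25648843] tool [126.78373348 -16.88858615]
[ 0.47545726 -0.07113091  0.051     ] stand frame mm [-68.12022522  13.04885311] tool [127.80248292  15.42882189]
[ 0.43711701 -0.11285072  0.051     ] stand frame mm [-124.61715016   17.36331838] tool [71.26450594 19.16704296]
[ 0.47638477 -0.12415525  0.051     ] stand frame mm [-109.20692491  -20.48208129] tool [ 87.05978671 -18.51927318]
[-196.07337149   -1.07614405] [0.13169277 1.52731497] tile now [51.78417488 50.33418381]
(array([ 0.52704744, -0.02565187,  0.89699322]), np.float64(1.0255011947910475))
side resid [[ 19.40379127  21.42210475]
 [-21.72783608  17.92219276]
 [-21.38215883 -23.52249977]
 [ 35.10037582 -16.49368142]]
```

Emit:
step_arm(targets=[{"tx": -0.08, "ty": 0.07, "tz": -0.4, "rx": 0, "ry": 0, "rz": 0.06, "hand": 255}, {"tx": 0, "ty": 0, "tz": -0.42, "rx": 0, "ry": 0, "rz": 0, "hand": 255}, {"tx": 0, "ty": 0, "tz": -0.42, "rx": 0, "ry": 0, "rz": 0, "hand": 255}, {"tx": 0, "ty": 0, "tz": 0, "rx": 0, "ry": 0, "rz": 0, "hand": 255}, {"tx": 0, "ty": 0, "tz": 0, "rx": 0, "ry": 0, "rz": 0, "hand": 255}])

```text
t: 4.9
tool_pos: [0.405, -0.1773, 0.0494]
eef_rot: [[0.621, 0.784, -0.001], [0.784, -0.621, 0.001], [-0.0, -0.001, -1.0]]
ft_force: [0.7, 0.0, -1.8]
finger_gap: 0.221
grasp_force: 49.8
```

```bash
python3 - <<'E'
from h import *
a=bot.capture("top")[:,:,::-1];b=bot.capture("side")[:,:,::-1]
o=bot.observe();t=o["tool_pos"];y=np.arctan2(o["eef_rot"][1,0],o["eef_rot"][0,0])
print(t,np.rad2deg(y),o["eef_rot"][2])
st=np.load("p.npz")["st"]
q=[*(t[:2]+.08*np.array([np.cos(y),np.sin(y)])),y];z=(t[2]-.0335)*1000
D=[(q,box(-50,50,-21,21,z+3)),(st,box(-45,45,-47,47,9)),(q,[[50,0,z+3],[130,0,z+3],[130,0,z+3],[50,0,z+3]])]
M=np.zeros((600,800,3),np.uint8)
for n,im,(u0,v0,u1,v1),s,k in(("top",a,(245,215,345,290),4,0),("side",b,(250,245,350,320),4,400)):
    r=cv2.resize(im[v0:v1,u0:u1],None,fx=4,fy=4,interpolation=cv2.INTER_CUBIC)
    M[300:,k:k+400]=r;r=r.copy()
    for w,g in D: cv2.polylines(r,[np.round((proj(n,W(w,g))-[u0,v0]+.5)*4).astype(int)],True,(0,255,0),1)
    M[:300,k:k+400]=r
cv2.imwrite("pics/M2.png",M)
E
```

```text
[ 0.40566772 -0.17752356  0.05021869] 51.641729685192615 [ 1.55326175e-04  3.72268146e-04 -9.99999919e-01]
```

View pics/M2.png

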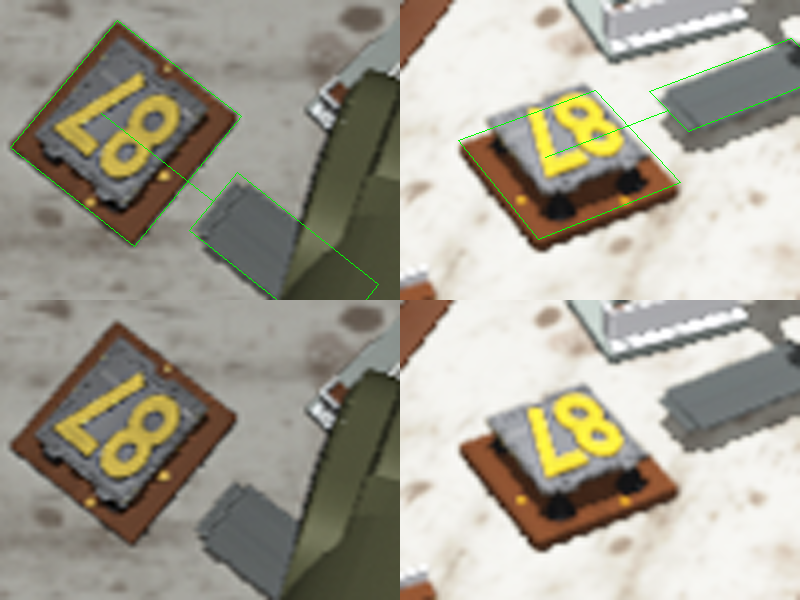

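The blade, at height 17 mm, is in line with the tile, so I'll slide it in.

Emit:
step_arm(targets=[{"tx": 0.33, "ty": 0.42, "tz": 0, "rx": 0, "ry": 0, "rz": 0, "hand": 255}, {"tx": 0.33, "ty": 0.42, "tz": 0, "rx": 0, "ry": 0, "rz": 0, "hand": 255}, {"tx": 0.33, "ty": 0.42, "tz": 0, "rx": 0, "ry": 0, "rz": 0, "hand": 255}, {"tx": 0.33, "ty": 0.42, "tz": 0, "rx": 0, "ry": 0, "rz": 0, "hand": 255}])

```text
t: 5.4
tool_pos: [0.4392, -0.1353, 0.0506]
eef_rot: [[0.621, 0.784, 0.001], [0.784, -0.621, -0.001], [0.0, 0.001, -1.0]]
ft_force: [0.9, -0.3, -0.7]
finger_gap: 0.224
grasp_force: 49.8
```

Emit:
step_arm(targets=[{"tx": 0.34, "ty": 0.42, "tz": 0, "rx": 0, "ry": 0, "rz": 0, "hand": 255}, {"tx": 0.34, "ty": 0.42, "tz": 0, "rx": 0, "ry": 0, "rz": 0, "hand": 255}, {"tx": 0.34, "ty": 0.42, "tz": 0, "rx": 0, "ry": 0, "rz": 0, "hand": 255}, {"tx": 0.34, "ty": 0.42, "tz": 0, "rx": 0, "ry": 0, "rz": 0, "hand": 255}, {"tx": 0, "ty": 0, "tz": 0, "rx": 0, "ry": 0, "rz": 0, "hand": 255}])

```text
t: 5.9
tool_pos: [0.4739, -0.0918, 0.0508]
eef_rot: [[0.618, 0.786, 0.002], [0.786, -0.618, 0.001], [0.002, 0.001, -1.0]]
ft_force: [0.1, 0.5, -1.1]
finger_gap: 0.222
grasp_force: 49.8
```

Emit:
step_arm(targets=[{"tx": 0, "ty": 0, "tz": 0.1, "rx": 0, "ry": 0, "rz": 0, "hand": 255}, {"tx": 0, "ty": 0, "tz": 0.1, "rx": 0, "ry": 0, "rz": 0, "hand": 255}, {"tx": 0, "ty": 0, "tz": 0.1, "rx": 0, "ry": 0, "rz": 0, "hand": 255}, {"tx": 0, "ty": 0, "tz": 0.1, "rx": 0, "ry": 0, "rz": 0, "hand": 255}, {"tx": 0, "ty": 0, "tz": 0.1, "rx": 0, "ry": 0, "rz": 0, "hand": 255}])

```text
t: 6.4
tool_pos: [0.4721, -0.0938, 0.0628]
eef_rot: [[0.621, 0.784, -0.0], [0.784, -0.621, -0.0], [-0.0, 0.0, -1.0]]
ft_force: [-0.5, 0.0, -2.3]
finger_gap: 0.224
grasp_force: 49.8
```

Emit:
step_arm(targets=[{"tx": 0, "ty": 0, "tz": 0.2, "rx": 0, "ry": 0, "rz": 0, "hand": 255}, {"tx": 0, "ty": 0, "tz": 0.3, "rx": 0, "ry": 0, "rz": 0, "hand": 255}, {"tx": 0, "ty": 0, "tz": 0.3, "rx": 0, "ry": 0, "rz": 0, "hand": 255}, {"tx": 0, "ty": 0, "tz": 0.2, "rx": 0, "ry": 0, "rz": 0, "hand": 255}, {"tx": 0, "ty": 0, "tz": 0.1, "rx": 0, "ry": 0, "rz": 0, "hand": 255}])

```text
t: 6.9
tool_pos: [0.4729, -0.0935, 0.091]
eef_rot: [[0.621, 0.784, 0.001], [0.784, -0.621, -0.001], [0.0, 0.001, -1.0]]
ft_force: [0.1, -0.5, -1.8]
finger_gap: 0.224
grasp_force: 49.8
```

Emit:
step_arm(targets=[{"tx": 0, "ty": 0, "tz": 0, "rx": 0, "ry": 0, "rz": 0, "hand": 255}, {"tx": 0, "ty": 0, "tz": 0, "rx": 0, "ry": 0, "rz": 0, "hand": 255}, {"tx": 0, "ty": 0, "tz": 0, "rx": 0, "ry": 0, "rz": 0, "hand": 255}])

```text
t: 7.2
tool_pos: [0.4721, -0.0934, 0.0898]
eef_rot: [[0.621, 0.784, -0.001], [0.784, -0.621, 0.0], [-0.0, -0.001, -1.0]]
ft_force: [0.6, -0.5, -2.3]
finger_gap: 0.226
grasp_force: 49.8
```

```bash
python3 - <<'E'
from h import *
a=bot.capture("top")[:,:,::-1];b=bot.capture("side")[:,:,::-1]
cv2.imwrite("pics/top3.png",a);cv2.imwrite("pics/side3.png",b)
o=bot.observe();t=o["tool_pos"];y=np.arctan2(o["eef_rot"][1,0],o["eef_rot"][0,0])
print(t,np.rad2deg(y),o["ft_force"],o["moment"])
# yellow figure: centroid before vs now, as planar rigid measure
for n,z1 in(("top",t[2]-.0335+.010),("side",t[2]-.0335+.010)):
  for f,z in((f"pics/{n}0.png",.033),(f"pics/{n}3.png",z1)):
    im=cv2.imread(f);h=cv2.cvtColor(im,cv2.COLOR_BGR2HSV)
    m=cv2.inRange(h,(20,120,120),(35,255,255))
    c=proj(n,[.527,-.025,z])[0].astype(int);k=np.zeros_like(m);cv2.circle(k,tuple(int(v) for v in c),28,255,-1);m&=k
    v,u=np.nonzero(m);P=np.array([ray(n,(i,j),z)[:2] for i,j in zip(u,v)])
    g=P.mean(0);w,V=np.linalg.eigh(np.cov((P-g).T));print(n,f,len(u),g,np.rad2deg(np.arctan2(V[1,1],V[0,1])),w*1e6)
E
```

```text
[ 0.47211259 -0.09336916  0.08977527] 51.642633877631155 [ 0.70557054  0.03492905 -2.2575843 ] [-0.12421636  0.06300128  0.01889017]
top pics/top0.png 299 [ 0.52349223 -0.0265715 ] 108.84083723772528 [197.10228266 294.80467279]
top pics/top3.png 43 [0.52366963 0.00183408] 176.10515589691414 [15.70567236 28.37211791]
side pics/side0.png 240 [ 0.52222552 -0.02136207] 101.49986787284452 [178.48063289 338.97970019]
side pics/side3.png 242 [ 0.52141878 -0.02102502] 108.66574767003307 [170.682273  327.3575997]
```

```bash
cat > rel.py <<'E'
from h import *
s=400/68
T=lambda l:(np.array(l)+.5)/s+[159.5,203.5]
S=lambda l:(np.array(l)+.5)/s+[207.5,307.5]
st=np.load("p.npz")["st"]
rt=fit([[-47,-52,9],[-47,52,9],[-45,-30,26],[41,-30,26],[47,52,9]],T([[386,183],[187,366],[335,208],[177,66],[19,203]]),[.55,.16,.82])
rs=fit([[41,-30,26],[-45,-30,26],[47,52,9],[-47,52,9],[47,-52,9]],S([[60,138],[297,65],[125,356],[393,266],[32,147]]),[.55,.16,.82],"side")
ss=fit([[45,-47,9],[45,47,9],[-45,47,9]],(np.array([[61,148],[139,241],[278,191]])+.5)/4+[249.5,244.5],st,"side")
for n,q in(("rack top",rt),("rack side",rs),("stand top",(st,0)),("stand side",ss)):print(n,q[0][:2],np.rad2deg(q[0][2]),q[1])
print("rel top",rt[0]-st,"side",rs[0]-ss[0])
E
python3 rel.py
```

```text
rack top [0.55191021 0.15880134] 46.04312830298788 1.7864453627655905
rack side [0.55169494 0.16418635] 46.094837110761695 1.3090504492554942
stand top [ 0.52785046 -0.02568216] 51.78417488320559 0
stand side [ 0.52498624 -0.02122817] 50.99857561589438 1.068935924538323
rel top [ 0.02405975  0.1844835  -0.10020017] side [ 0.0267087   0.18541453 -0.08558638]
```

Emit:
step_arm(targets=[{"tx": 0.06, "ty": 0.2, "tz": 0, "rx": 0, "ry": 0, "rz": -0.09, "hand": 255}, {"tx": 0.06, "ty": 0.4, "tz": 0, "rx": 0, "ry": 0, "rz": -0.09, "hand": 255}, {"tx": 0.06, "ty": 0.6, "tz": 0, "rx": 0, "ry": 0, "rz": -0.09, "hand": 255}, {"tx": 0.06, "ty": 0.8, "tz": 0, "rx": 0, "ry": 0, "rz": -0.09, "hand": 255}, {"tx": 0.07, "ty": 0.9, "tz": 0, "rx": 0, "ry": 0, "rz": -0.09, "hand": 255}])

```text
t: 7.8
tool_pos: [0.4802, -0.0196, 0.0901]
eef_rot: [[0.652, 0.758, 0.0], [0.758, -0.652, 0.0], [0.0, -0.0, -1.0]]
ft_force: [-0.4, 0.3, -2.3]
finger_gap: 0.226
grasp_force: 49.8
```

Emit:
step_arm(targets=[{"tx": 0.07, "ty": 0.9, "tz": 0, "rx": 0, "ry": 0, "rz": -0.09, "hand": 255}, {"tx": 0.07, "ty": 0.9, "tz": 0, "rx": 0, "ry": 0, "rz": -0.09, "hand": 255}, {"tx": 0.07, "ty": 0.9, "tz": 0, "rx": 0, "ry": 0, "rz": -0.09, "hand": 255}, {"tx": 0.06, "ty": 0.8, "tz": 0, "rx": 0, "ry": 0, "rz": -0.09, "hand": 255}, {"tx": 0.06, "ty": 0.6, "tz": 0, "rx": 0, "ry": 0, "rz": -0.09, "hand": 255}])

```text
t: 8.3
tool_pos: [0.488, 0.0843, 0.0902]
eef_rot: [[0.679, 0.734, 0.0], [0.734, -0.679, 0.001], [0.001, -0.001, -1.0]]
ft_force: [0.7, -0.3, -2.2]
finger_gap: 0.226
grasp_force: 49.8
```

Emit:
step_arm(targets=[{"tx": 0.06, "ty": 0.4, "tz": 0, "rx": 0, "ry": 0, "rz": -0.09, "hand": 255}, {"tx": 0.06, "ty": 0.2, "tz": -0.1, "rx": 0, "ry": 0, "rz": -0.09, "hand": 255}, {"tx": 0, "ty": 0, "tz": -0.2, "rx": 0, "ry": 0, "rz": 0, "hand": 255}, {"tx": 0, "ty": 0, "tz": -0.1, "rx": 0, "ry": 0, "rz": 0, "hand": 255}, {"tx": 0, "ty": 0, "tz": 0, "rx": 0, "ry": 0, "rz": 0, "hand": 255}])

```text
t: 8.8
tool_pos: [0.4907, 0.0957, 0.0793]
eef_rot: [[0.692, 0.722, -0.002], [0.722, -0.692, -0.001], [-0.002, -0.001, -1.0]]
ft_force: [-0.3, -1.3, -2.6]
finger_gap: 0.222
grasp_force: 49.8
```

```bash
cat > hov.py <<'E'
from h import *
im=bot.capture("side")[:,:,::-1];tp=bot.capture("top")[:,:,::-1]
cv2.imwrite("pics/side4.png",im);cv2.imwrite("pics/top4.png",tp)
o=bot.observe();t=o["tool_pos"];y=np.arctan2(o["eef_rot"][1,0],o["eef_rot"][0,0])
print(t,np.rad2deg(y),o["eef_rot"][2],o["ft_force"])
a=np.deg2rad(-5.4);d=np.array([.0551,.0682]);c,s=np.cos(y-np.deg2rad(51.64)),np.sin(y-np.deg2rad(51.64))
q=[t[0]+c*d[0]-s*d[1],t[1]+s*d[0]+c*d[1],y];print("tile",q[:2])
M=np.zeros((600,800,3),np.uint8)
rk={"side":[.5517,.1642,np.deg2rad(46.1)],"top":[.5519,.1588,np.deg2rad(46.1)]}
u0,v0,u1,v1=188,280,288,370
r=cv2.resize(im[v0:v1,u0:u1],(600,540),interpolation=cv2.INTER_CUBIC)
z=(t[2]-.0335+.003)*1000;sc=6
for w,g in((q,box(-32.5,32.5,-38,38,z+4)),(rk["side"],box(-47,47,-52,52,9)),(rk["side"],box(-32.5,32.5,-38,38,z+4))):
    cv2.polylines(r,[np.round((proj("side",W(w,g))-[u0,v0]+.5)*sc).astype(int)],True,(0,255,0) if w is q else (0,0,255),1)
M[:540,:600]=r
k=cv2.resize(tp[195:275,155:255],(200,160));M[:160,600:]=k
cv2.imwrite("pics/M4.png",M)
E
python3 hov.py
```

```text
[0.49122141 0.09586925 0.07986307] 46.182097472499464 [-5.88273301e-04 -1.12803105e-04 -9.99999821e-01] [-0.32542849 -0.36728216 -2.20096725]
tile [np.float64(0.5525584086420333), np.float64(0.1585192574161028)]
```

View pics/M4.png

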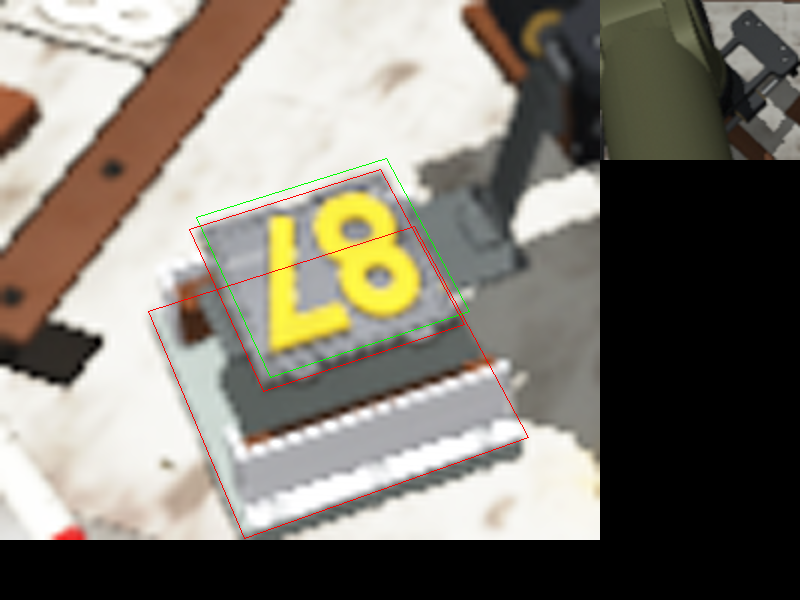

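The last view shows the tile level on the blade above the rack and close to its place (the red outline). I'll quantify this with the figures' centroid in the same camera.

```bash
python3 - <<'E'
from h import *
def cen(f,z,guess,R=30):
    im=cv2.imread(f);m=cv2.inRange(cv2.cvtColor(im,cv2.COLOR_BGR2HSV),(20,110,110),(35,255,255))
    k=np.zeros_like(m);c=proj("side",[*guess,z])[0].astype(int);cv2.circle(k,tuple(int(v) for v in c),R,255,-1)
    v,u=np.nonzero(m&k);P=np.array([ray("side",(i,j),z)[:2] for i,j in zip(u,v)]);g=P.mean(0)
    w,V=np.linalg.eigh(np.cov((P-g).T));return g,len(u),np.rad2deg(np.arctan2(V[1,1],V[0,1]))%180
print(cen("pics/side0.png",.033,(.527,-.025)),cen("pics/side3.png",.0898-.0335+.010,(.527,-.025)))
g0,g4=cen("pics/side0.png",.033,(.527,-.025)),cen("pics/side4.png",.0799-.0335+.010,(.5525,.159));print(g4)
a=np.deg2rad(-5.46);R=np.array([[np.cos(a),-np.sin(a)],[np.sin(a),np.cos(a)]])
for nm,off in(("side stand",np.array([.5250,-.0212])-g0[0]),("top tile",np.array([.5267,-.0246])-[.5235,-.0266]),("top stand",np.array([.5278,-.0257])-[.5235,-.0266])):
    c=g4[0]+R@off;y=np.deg2rad(46.1);e=c-[.5517,.1642]
    print(nm,c,"in rack frame mm",1000*(e@[np.cos(y),np.sin(y)]),1000*(e@[-np.sin(y),np.cos(y)]))
# side image tile edge profile: fit plate by projecting at shifts along rack y
im=cv2.cvtColor(cv2.imread("pics/side4.png"),cv2.COLOR_BGR2GRAY).astype(float)
y=np.deg2rad(46.1);zt=(.0799-.0305+.004)*1000
for ax in(0,1):
    out=[]
    for s in range(-50,51,2):
        b=np.linspace(-20,20,30)
        L=[[s,v,zt] if ax==0 else [v,s,zt] for v in b]
        p=proj("side",W([.5517,.1642,y],L)).astype(np.float32)
        out.append((s,int(cv2.remap(im.astype(np.float32),p[:,0].reshape(1,-1),p[:,1].reshape(1,-1),1).mean())))
    print("xy"[ax],out)
E
```

```text
(array([ 0.52212607, -0.02164333]), 249, np.float64(101.73178364065302)) (array([ 0.52135049, -0.02082535]), 251, np.float64(110.30661694865593))
(array([0.54663645, 0.16284177]), 349, np.float64(103.53109539497682))
side stand [0.54953953 0.16300963] in rack frame mm -2.3557991006647856 0.7313209552510912
top tile [0.55001224 0.16452821] in rack frame mm -0.9338065590063104 1.4437010821539438
top stand [0.55100258 0.16332853] in rack frame mm -1.1115279196508023 -0.10174872873311805
x [(-50, 114), (-48, 112), (-46, 116), (-44, 121), (-42, 127), (-40, 130), (-38, 128), (-36, 124), (-34, 129), (-32, 145), (-30, 145), (-28, 157), (-26, 195), (-24, 218), (-22, 221), (-20, 206), (-18, 187), (-16, 184), (-14, 187), (-12, 201), (-10, 221), (-8, 224), (-6, 211), (-4, 185), (-2, 165), (0, 176), (2, 178), (4, 182), (6, 190), (8, 198), (10, 209), (12, 212), (14, 209), (16, 203), (18, 196), (20, 188), (22, 180), (24, 175), (26, 167), (28, 158), (30, 147), (32, 120), (34, 120), (36, 125), (38, 126), (40, 119), (42, 117), (44, 126), (46, 144), (48, 168), (50, 199)]
y [(-50, 238), (-48, 240), (-46, 241), (-44, 242), (-42, 241), (-40, 237), (-38, 221), (-36, 190), (-34, 160), (-32, 155), (-30, 176), (-28, 191), (-26, 195), (-24, 195), (-22, 193), (-20, 188), (-18, 183), (-16, 183), (-14, 185), (-12, 187), (-10, 192), (-8, 194), (-6, 195), (-4, 196), (-2, 198), (0, 199), (2, 197), (4, 190), (6, 186), (8, 186), (10, 189), (12, 201), (14, 215), (16, 219), (18, 215), (20, 213), (22, 198), (24, 167), (26, 145), (28, 155), (30, 159), (32, 147), (34, 130), (36, 107), (38, 92), (40, 89), (42, 93), (44, 96), (46, 97), (48, 97), (50, 96)]
```

Emit:
step_arm(targets=[{"tx": 0.02, "ty": 0.02, "tz": -0.15, "rx": 0, "ry": 0, "rz": 0, "hand": 255}, {"tx": 0.02, "ty": 0.02, "tz": -0.2, "rx": 0, "ry": 0, "rz": 0, "hand": 255}, {"tx": 0, "ty": 0, "tz": -0.15, "rx": 0, "ry": 0, "rz": 0, "hand": 255}, {"tx": 0, "ty": 0, "tz": -0.1, "rx": 0, "ry": 0, "rz": 0, "hand": 255}, {"tx": 0, "ty": 0, "tz": -0.06, "rx": 0, "ry": 0, "rz": 0, "hand": 255}])

```text
t: 9.4
tool_pos: [0.4921, 0.0975, 0.0631]
eef_rot: [[0.692, 0.722, -0.001], [0.722, -0.692, -0.0], [-0.0, -0.0, -1.0]]
ft_force: [0.4, 0.3, -2.1]
finger_gap: 0.224
grasp_force: 49.8
```

Emit:
step_arm(targets=[{"tx": 0, "ty": 0, "tz": -0.05, "rx": 0, "ry": 0, "rz": 0, "hand": 255}, {"tx": 0, "ty": 0, "tz": -0.05, "rx": 0, "ry": 0, "rz": 0, "hand": 255}, {"tx": 0, "ty": 0, "tz": -0.05, "rx": 0, "ry": 0, "rz": 0, "hand": 255}, {"tx": 0, "ty": 0, "tz": -0.05, "rx": 0, "ry": 0, "rz": 0, "hand": 255}, {"tx": 0, "ty": 0, "tz": -0.05, "rx": 0, "ry": 0, "rz": 0, "hand": 255}])

```text
t: 9.9
tool_pos: [0.4924, 0.0975, 0.0573]
eef_rot: [[0.692, 0.722, 0.0], [0.722, -0.692, -0.0], [0.0, 0.0, -1.0]]
ft_force: [0.1, 0.4, -2.1]
finger_gap: 0.225
grasp_force: 49.8
```

Emit:
step_arm(targets=[{"tx": 0, "ty": 0, "tz": -0.05, "rx": 0, "ry": 0, "rz": 0, "hand": 255}, {"tx": 0, "ty": 0, "tz": -0.05, "rx": 0, "ry": 0, "rz": 0, "hand": 255}, {"tx": 0, "ty": 0, "tz": -0.05, "rx": 0, "ry": 0, "rz": 0, "hand": 255}, {"tx": 0, "ty": 0, "tz": -0.05, "rx": 0, "ry": 0, "rz": 0, "hand": 255}, {"tx": 0, "ty": 0, "tz": -0.05, "rx": 0, "ry": 0, "rz": 0, "hand": 255}])

```text
t: 10.4
tool_pos: [0.4924, 0.0976, 0.051]
eef_rot: [[0.692, 0.722, 0.0], [0.722, -0.692, -0.0], [0.0, 0.0, -1.0]]
ft_force: [-0.5, 0.3, -1.3]
finger_gap: 0.227
grasp_force: 49.8
```

Emit:
step_arm(targets=[{"tx": 0, "ty": 0, "tz": -0.03, "rx": 0, "ry": 0, "rz": 0, "hand": 255}, {"tx": 0, "ty": 0, "tz": 0, "rx": 0, "ry": 0, "rz": 0, "hand": 255}, {"tx": 0, "ty": 0, "tz": 0, "rx": 0, "ry": 0, "rz": 0, "hand": 255}, {"tx": 0, "ty": 0, "tz": 0, "rx": 0, "ry": 0, "rz": 0, "hand": 255}])

```text
t: 10.8
tool_pos: [0.4924, 0.0976, 0.0504]
eef_rot: [[0.692, 0.722, 0.0], [0.722, -0.692, -0.0], [0.0, 0.0, -1.0]]
ft_force: [0.4, 1.4, -2.0]
finger_gap: 0.223
grasp_force: 49.8
```

```bash
cat > chk.py <<'E'
from h import *
import sys
bgr=bot.capture("side")[:,:,::-1];cv2.imwrite(f"pics/side_{sys.argv[1]}.png",bgr)
def cen(im,z,guess,R=30):
    m=cv2.inRange(cv2.cvtColor(im,cv2.COLOR_BGR2HSV),(20,110,110),(35,255,255))
    k=np.zeros_like(m);c=proj("side",[*guess,z])[0].astype(int);cv2.circle(k,tuple(int(v) for v in c),R,255,-1)
    v,u=np.nonzero(m&k);P=np.array([ray("side",(i,j),z)[:2] for i,j in zip(u,v)]);g=P.mean(0)
    w,V=np.linalg.eigh(np.cov((P-g).T));return g,len(u),np.rad2deg(np.arctan2(V[1,1],V[0,1]))%180
g=cen(bgr,.033,(.5517,.163));a=np.deg2rad(-5.46);R=np.array([[np.cos(a),-np.sin(a)],[np.sin(a),np.cos(a)]])
y=np.deg2rad(46.1);print(g)
for off in([.0029,.0004],[.0032,.002],[.0043,.0009]):
    e=g[0]+R@off-[.5517,.1642];print("rack mm",1000*(e@[np.cos(y),np.sin(y)]),1000*(e@[-np.sin(y),np.cos(y)]))
im=cv2.cvtColor(bgr,cv2.COLOR_BGR2GRAY).astype(np.float32)
for ax in(0,1):
    for t in(-18,18):   # edge profiles at both ends: shows tilt / yaw
        out=[]
        for s in [*range(-46,-26,2),*range(26,48,2)]:
            L=[[s,v,30] if ax==0 else [v,s,30] for v in np.linspace(t-8,t+8,15)]
            p=proj("side",W([.5517,.1642,y],L)).astype(np.float32)
            out.append(int(cv2.remap(im,p[:,0].reshape(1,-1),p[:,1].reshape(1,-1),1).mean()))
        print("xy"[ax],t,out)
o=bot.observe();print(o["t"],o["tool_pos"],o["ft_force"],o["moment"])
E
python3 chk.py a
```

```text
(array([0.54858671, 0.16380937]), 345, np.float64(103.06495032988333))
rack mm -0.32401638422130047 -0.05035440570982095
rack mm 1.1157074382892247 0.7093793074394733
rack mm 0.9379860776446556 -0.8360705034475084
x -18 [201, 192, 160, 101, 69, 67, 67, 84, 131, 145, 171, 161, 146, 137, 90, 58, 60, 65, 83, 130, 174]
x 18 [117, 116, 117, 120, 121, 121, 121, 126, 148, 163, 180, 171, 160, 144, 106, 106, 118, 123, 133, 185, 211]
y -18 [221, 186, 170, 161, 151, 145, 147, 172, 201, 214, 151, 158, 149, 135, 132, 153, 216, 224, 192, 171, 169]
y 18 [222, 185, 171, 167, 162, 159, 155, 158, 164, 169, 143, 157, 159, 145, 124, 146, 218, 228, 192, 172, 170]
10.85 [0.49243807 0.09754554 0.05040767] [-0.09743896 -0.58394779 -1.64924368] [-0.11288784 -0.01868145  0.00737136]
```

Emit:
step_arm(targets=[{"tx": -0.07, "ty": -0.07, "tz": 0, "rx": 0, "ry": 0, "rz": 0, "hand": 255}, {"tx": -0.14, "ty": -0.15, "tz": 0, "rx": 0, "ry": 0, "rz": 0, "hand": 255}, {"tx": -0.21, "ty": -0.22, "tz": 0, "rx": 0, "ry": 0, "rz": 0, "hand": 255}, {"tx": -0.28, "ty": -0.29, "tz": 0, "rx": 0, "ry": 0, "rz": 0, "hand": 255}, {"tx": -0.35, "ty": -0.36, "tz": 0, "rx": 0, "ry": 0, "rz": 0, "hand": 255}])

```text
t: 11.35
tool_pos: [0.4654, 0.0696, 0.0503]
eef_rot: [[0.692, 0.722, -0.0], [0.722, -0.692, -0.0], [-0.0, 0.0, -1.0]]
ft_force: [-0.4, -0.4, -1.3]
finger_gap: 0.224
grasp_force: 49.8
```

Emit:
step_arm(targets=[{"tx": -0.35, "ty": -0.36, "tz": 0, "rx": 0, "ry": 0, "rz": 0, "hand": 255}, {"tx": -0.35, "ty": -0.36, "tz": 0, "rx": 0, "ry": 0, "rz": 0, "hand": 255}, {"tx": -0.28, "ty": -0.29, "tz": 0, "rx": 0, "ry": 0, "rz": 0, "hand": 255}, {"tx": -0.14, "ty": -0.15, "tz": 0, "rx": 0, "ry": 0, "rz": 0, "hand": 255}, {"tx": -0.07, "ty": -0.07, "tz": 0, "rx": 0, "ry": 0, "rz": 0, "hand": 255}])

```text
t: 11.85
tool_pos: [0.436, 0.0389, 0.0504]
eef_rot: [[0.692, 0.722, 0.0], [0.722, -0.692, -0.001], [-0.0, 0.001, -1.0]]
ft_force: [0.1, -0.0, -1.7]
finger_gap: 0.226
grasp_force: 49.8
```

Emit:
step_arm(targets=[{"tx": 0, "ty": 0, "tz": 0, "rx": 0, "ry": 0, "rz": 0, "hand": 255}])

```text
t: 11.95
tool_pos: [0.4364, 0.0393, 0.0505]
eef_rot: [[0.692, 0.722, 0.0], [0.722, -0.692, -0.0], [0.0, 0.001, -1.0]]
ft_force: [0.0, -0.4, -1.1]
finger_gap: 0.223
grasp_force: 49.8
```

```bash
python3 chk.py b
```

```text
(array([0.54862457, 0.16380554]), 346, np.float64(103.02395715558261))
rack mm -0.30052144222992444 -0.08028634026790862
rack mm 1.1392023802806006 0.6794473728813856
rack mm 0.9614810196360316 -0.8660024380055962
x -18 [217, 213, 183, 113, 67, 66, 72, 89, 130, 144, 171, 160, 146, 137, 90, 59, 62, 65, 83, 129, 173]
x 18 [110, 112, 117, 119, 115, 160, 208, 203, 180, 165, 179, 170, 159, 145, 108, 115, 183, 211, 212, 212, 211]
y -18 [221, 186, 169, 161, 150, 145, 147, 171, 201, 214, 151, 157, 148, 134, 132, 153, 216, 223, 192, 171, 168]
y 18 [221, 184, 170, 166, 161, 159, 155, 158, 163, 169, 142, 156, 159, 145, 124, 146, 218, 227, 191, 172, 170]
12.0 [0.43663371 0.03969647 0.05048354] [ 0.25447367 -0.21009077 -2.48715368] [-0.06827862  0.01564778  0.04148077]
```

Emit:
step_arm(targets=[{"tx": -0.11, "ty": -0.12, "tz": 0, "rx": 0, "ry": 0, "rz": 0, "hand": 255}, {"tx": -0.11, "ty": -0.11, "tz": 0, "rx": 0, "ry": 0, "rz": 0, "hand": 255}, {"tx": 0, "ty": 0, "tz": 0.4, "rx": 0, "ry": 0, "rz": 0, "hand": 255}, {"tx": 0, "ty": 0, "tz": 0.8, "rx": 0, "ry": 0, "rz": 0, "hand": 255}, {"tx": 0, "ty": 0, "tz": 0.6, "rx": 0, "ry": 0, "rz": 0, "hand": 255}])

```text
t: 12.5
tool_pos: [0.4313, 0.034, 0.0968]
eef_rot: [[0.691, 0.722, 0.001], [0.722, -0.691, 0.0], [0.001, 0.001, -1.0]]
ft_force: [0.7, 0.5, -1.4]
finger_gap: 0.224
grasp_force: 49.8
```

Emit:
step_arm(targets=[{"tx": 0, "ty": -0.5, "tz": 0, "rx": 0, "ry": 0, "rz": -0.4, "hand": 255}, {"tx": 0, "ty": -0.9, "tz": 0, "rx": 0, "ry": 0, "rz": -0.4, "hand": 255}, {"tx": 0, "ty": -0.9, "tz": 0, "rx": 0, "ry": 0, "rz": -0.4, "hand": 255}, {"tx": 0, "ty": -0.9, "tz": 0, "rx": 0, "ry": 0, "rz": -0.4, "hand": 255}, {"tx": 0, "ty": -0.9, "tz": 0, "rx": 0, "ry": 0, "rz": -0.4, "hand": 255}])

```text
t: 13.0
tool_pos: [0.4301, -0.0715, 0.0947]
eef_rot: [[0.809, 0.587, -0.001], [0.587, -0.809, 0.0], [-0.001, -0.001, -1.0]]
ft_force: [0.0, -0.2, -1.3]
finger_gap: 0.222
grasp_force: 49.8
```

Emit:
step_arm(targets=[{"tx": 0, "ty": -0.9, "tz": 0, "rx": 0, "ry": 0, "rz": -0.5, "hand": 255}, {"tx": 0, "ty": -0.9, "tz": 0, "rx": 0, "ry": 0, "rz": -0.5, "hand": 255}, {"tx": 0, "ty": -0.9, "tz": 0, "rx": 0, "ry": 0, "rz": -0.5, "hand": 255}, {"tx": 0, "ty": -0.9, "tz": 0, "rx": 0, "ry": 0, "rz": -0.5, "hand": 255}, {"tx": 0, "ty": -0.9, "tz": 0, "rx": 0, "ry": 0, "rz": -0.5, "hand": 255}])

```text
t: 13.5
tool_pos: [0.4308, -0.1831, 0.0953]
eef_rot: [[0.917, 0.399, 0.0], [0.399, -0.917, -0.0], [-0.0, 0.0, -1.0]]
ft_force: [-0.1, -0.4, -1.3]
finger_gap: 0.224
grasp_force: 49.8
```

Emit:
step_arm(targets=[{"tx": -0.2, "ty": -0.9, "tz": 0, "rx": 0, "ry": 0, "rz": -0.5, "hand": 255}, {"tx": -0.3, "ty": -0.9, "tz": 0, "rx": 0, "ry": 0, "rz": -0.5, "hand": 255}, {"tx": -0.3, "ty": -0.9, "tz": 0, "rx": 0, "ry": 0, "rz": -0.5, "hand": 255}, {"tx": -0.3, "ty": -0.9, "tz": 0, "rx": 0, "ry": 0, "rz": -0.5, "hand": 255}, {"tx": -0.2, "ty": -0.9, "tz": 0, "rx": 0, "ry": 0, "rz": -0.5, "hand": 255}])

```text
t: 14.0
tool_pos: [0.3972, -0.2957, 0.0953]
eef_rot: [[0.982, 0.191, -0.0], [0.191, -0.982, -0.0], [-0.0, 0.0, -1.0]]
ft_force: [1.6, 0.1, -1.0]
finger_gap: 0.226
grasp_force: 49.8
```

Emit:
step_arm(targets=[{"tx": 0, "ty": -0.9, "tz": 0, "rx": 0, "ry": 0, "rz": -0.5, "hand": 255}, {"tx": 0, "ty": -0.6, "tz": 0, "rx": 0, "ry": 0, "rz": -0.5, "hand": 255}, {"tx": 0, "ty": -0.2, "tz": 0, "rx": 0, "ry": 0, "rz": -0.2, "hand": 255}, {"tx": 0, "ty": 0, "tz": 0, "rx": 0, "ry": 0, "rz": 0, "hand": 255}, {"tx": 0, "ty": 0, "tz": 0, "rx": 0, "ry": 0, "rz": 0, "hand": 255}])

```text
t: 14.5
tool_pos: [0.3987, -0.335, 0.0951]
eef_rot: [[0.996, 0.093, -0.0], [0.093, -0.996, 0.001], [-0.0, -0.001, -1.0]]
ft_force: [0.2, 0.1, -1.6]
finger_gap: 0.226
grasp_force: 49.8
```

Emit:
step_arm(targets=[{"tx": 0, "ty": -0.5, "tz": -0.3, "rx": 0, "ry": 0, "rz": 0, "hand": 255}, {"tx": 0, "ty": -0.5, "tz": -0.6, "rx": 0, "ry": 0, "rz": 0, "hand": 255}, {"tx": 0, "ty": -0.3, "tz": -0.6, "rx": 0, "ry": 0, "rz": 0, "hand": 255}, {"tx": 0, "ty": 0, "tz": -0.4, "rx": 0, "ry": 0, "rz": 0, "hand": 255}, {"tx": 0, "ty": 0, "tz": -0.2, "rx": 0, "ry": 0, "rz": 0, "hand": 255}])

```text
t: 15.0
tool_pos: [0.3976, -0.3676, 0.041]
eef_rot: [[0.996, 0.092, -0.002], [0.092, -0.996, 0.002], [-0.002, -0.003, -1.0]]
ft_force: [0.2, -0.4, -2.4]
finger_gap: 0.222
grasp_force: 49.8
```

Emit:
step_arm(targets=[{"tx": 0, "ty": 0, "tz": -0.1, "rx": 0, "ry": 0, "rz": 0, "hand": 255}, {"tx": 0, "ty": 0, "tz": -0.1, "rx": 0, "ry": 0, "rz": 0, "hand": 255}, {"tx": 0, "ty": 0, "tz": -0.08, "rx": 0, "ry": 0, "rz": 0, "hand": 255}, {"tx": 0, "ty": 0, "tz": -0.06, "rx": 0, "ry": 0, "rz": 0, "hand": 255}, {"tx": 0, "ty": 0, "tz": -0.04, "rx": 0, "ry": 0, "rz": 0, "hand": 255}])

```text
t: 15.5
tool_pos: [0.3985, -0.3688, 0.0335]
eef_rot: [[0.996, 0.091, 0.0], [0.091, -0.996, -0.0], [0.0, 0.001, -1.0]]
ft_force: [-0.3, -0.2, -0.1]
finger_gap: 0.223
grasp_force: 49.8
```

Emit:
step_arm(targets=[{"tx": 0, "ty": 0, "tz": 0, "rx": 0, "ry": 0, "rz": 0, "hand": 255}, {"tx": 0, "ty": 0, "tz": 0, "rx": 0, "ry": 0, "rz": 0, "hand": 255}])

```text
t: 15.7
tool_pos: [0.3986, -0.3688, 0.0336]
eef_rot: [[0.996, 0.091, 0.0], [0.091, -0.996, -0.0], [0.0, 0.0, -1.0]]
ft_force: [-0.4, 1.4, -1.7]
finger_gap: 0.22
grasp_force: 49.8
```

Emit:
step_arm(targets=[{"tx": 0, "ty": 0, "tz": 0, "rx": 0, "ry": 0, "rz": 0, "hand": 150}, {"tx": 0, "ty": 0, "tz": 0, "rx": 0, "ry": 0, "rz": 0, "hand": 100}, {"tx": 0, "ty": 0, "tz": 0, "rx": 0, "ry": 0, "rz": 0, "hand": 50}, {"tx": 0, "ty": 0, "tz": 0, "rx": 0, "ry": 0, "rz": 0, "hand": 0}, {"tx": 0, "ty": 0, "tz": 0, "rx": 0, "ry": 0, "rz": 0, "hand": 0}])

```text
t: 16.2
tool_pos: [0.3984, -0.3687, 0.0334]
eef_rot: [[0.996, 0.091, 0.0], [0.091, -0.996, -0.0], [0.0, 0.0, -1.0]]
ft_force: [0.2, -0.7, 0.5]
finger_gap: 0.597
grasp_force: 0.0
```

Emit:
step_arm(targets=[{"tx": 0, "ty": 0, "tz": 0, "rx": 0, "ry": 0, "rz": 0, "hand": 0}, {"tx": 0, "ty": 0, "tz": 0, "rx": 0, "ry": 0, "rz": 0, "hand": 0}, {"tx": 0, "ty": 0, "tz": 0, "rx": 0, "ry": 0, "rz": 0, "hand": 0}, {"tx": 0, "ty": 0, "tz": 0.4, "rx": 0, "ry": 0, "rz": 0, "hand": 0}, {"tx": 0, "ty": 0, "tz": 0.8, "rx": 0, "ry": 0, "rz": 0, "hand": 0}])

```text
t: 16.7
tool_pos: [0.3974, -0.3678, 0.0627]
eef_rot: [[0.996, 0.091, -0.002], [0.091, -0.996, 0.002], [-0.002, -0.003, -1.0]]
ft_force: [0.5, -0.5, 0.2]
finger_gap: 0.981
grasp_force: 0.0
```

Emit:
step_arm(targets=[{"tx": 0, "ty": 0, "tz": 0.9, "rx": 0, "ry": 0, "rz": 0, "hand": 0}, {"tx": 0, "ty": 0, "tz": 0.9, "rx": 0, "ry": 0, "rz": 0, "hand": 0}, {"tx": 0, "ty": 0, "tz": 0.9, "rx": 0, "ry": 0, "rz": 0, "hand": 0}, {"tx": 0, "ty": 0, "tz": 0.9, "rx": 0, "ry": 0, "rz": 0, "hand": 0}, {"tx": 0, "ty": 0, "tz": 0.3, "rx": 0, "ry": 0, "rz": 0, "hand": 0}])

```text
t: 17.2
tool_pos: [0.3997, -0.3698, 0.1642]
eef_rot: [[0.996, 0.091, 0.004], [0.091, -0.996, -0.004], [0.003, 0.004, -1.0]]
ft_force: [0.4, -0.4, 0.8]
finger_gap: 1.0
grasp_force: 0.0
```

```bash
python3 chk.py c; python3 - <<'E'
import cv2,numpy as np
from h import *
a=cv2.imread("pics/side0.png").astype(int);b=cv2.imread("pics/side_c.png").astype(int);d=np.abs(a-b).sum(2)
for nm,(u0,v0,u1,v1) in dict(usedrack=(285,215,340,262),tin=(308,160,345,196),blade=(335,205,378,226)).items(): print(nm,(d[v0:v1,u0:u1]>90).mean())
# blade outline on bench: overlap of dark steel vs start, best shift
t=cv2.imread("pics/side0.png")[205:226,338:374];r=cv2.matchTemplate(cv2.imread("pics/side_c.png")[195:236,328:384],t,cv2.TM_CCOEFF_NORMED)
print(cv2.minMaxLoc(r))
E
```

```text
(array([0.54858879, 0.16383208]), 349, np.float64(102.969026323533))
rack mm -0.3062065688570908 -0.036107549797824004
rack mm 1.1335172536534344 0.7236261633514702
rack mm 0.9557958930088652 -0.8218236475355115
x -18 [223, 213, 180, 111, 67, 65, 71, 87, 128, 142, 167, 157, 143, 134, 89, 58, 60, 63, 81, 127, 170]
x 18 [244, 244, 242, 229, 215, 213, 212, 200, 177, 162, 176, 167, 157, 142, 106, 113, 180, 208, 209, 209, 208]
y -18 [219, 183, 166, 158, 148, 142, 144, 168, 198, 212, 148, 155, 146, 132, 129, 150, 214, 221, 189, 168, 166]
y 18 [219, 182, 168, 163, 158, 156, 152, 155, 161, 166, 140, 153, 156, 142, 121, 144, 216, 225, 189, 169, 167]
17.25 [ 0.39961022 -0.36978633  0.16407185] [ 0.38152527 -0.33542128  1.16021901] [-4.22172885e-02 -3.52452708e-02 -4.64320650e-05]
usedrack 0.0011605415860735009
tin 0.0
blade 0.06090808416389812
(-0.5827638506889343, 0.9864079356193542, (8, 19), (10, 10))
```

The tile is in place and the lifter is back where it was (template match 0.986 at zero shift). The used rack and the tin haven't changed. I'll let it settle, then hand in.

Emit:
step_arm(targets=[{"tx": 0, "ty": 0, "tz": 0, "rx": 0, "ry": 0, "rz": 0, "hand": 0}, {"tx": 0, "ty": 0, "tz": 0, "rx": 0, "ry": 0, "rz": 0, "hand": 0}, {"tx": 0, "ty": 0, "tz": 0, "rx": 0, "ry": 0, "rz": 0, "hand": 0}])

```text
t: 17.55
tool_pos: [0.3977, -0.3682, 0.1595]
eef_rot: [[0.996, 0.091, -0.002], [0.091, -0.996, 0.002], [-0.002, -0.002, -1.0]]
ft_force: [0.3, 0.0, -0.3]
finger_gap: 0.999
grasp_force: 0.0
```

```bash
python3 -c "
from plant import bot
print(bot.hand_in())"
```

```text
the job is handed in; nothing more can be done
None
```

I handed the job in at about 17.6 s with no verdict shown; by the side camera the wet tile lies within about 1 mm of its place on the empty rack, the lifter is back flat on the bench where it started, and the other rack and the tin look unchanged.

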